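# Draw a block tray out of its rack with the pull hook

### The job

Take the pull hook off its rest by the wooden handle, put its bent end down through the steel ring of the tray that carries the round printing block, and draw that tray straight out of the rack until it stands on the table wholly clear of the rack by about a finger's width, the block still in it. Then unhook and lay the hook back in the two saddles of its rest, bent end down and pointing the way it did before. Move the trays with the hook only, never with the gripper, and leave the other tray and everything else where it is.

Things in the scene. Friction and masses are not known exactly. Their poses are not given: they have to be found in the camera images.
- hook: Pull hook, 175 mm long, 0.12 kg: square wooden handle 100 x 22 x 22 mm, round steel shaft 9 mm thick, its far end bent down. Origin: handle's centre; x along the shaft to the bent end, z up. Handle spans x -50..50 mm; the bent end's middle line is at x = +120 mm and reaches 55 mm below the handle's axis. At the start it lies level in the rest, axis 83 mm above the table.
- hook_tip (a point): Lowest point of the hook's bent end, at (120, 0, -55) mm in the hook's frame; axes as the hook.
- rest: Fixed dark wooden hook rest. Origin: on the table below the handle's centre; x: the way the lying hook points. Base 150 x 60 x 8 mm. Saddles 12 mm thick: rear at x=-41 mm (floor at z=72, 27 mm wide) for the handle, front at x=+75 (floor z=78.5, 15 wide) for the shaft; cheeks rise 18 mm, flaring 7 mm outward. A hook laid home has its origin at (0, 0, 83) mm. Handle's middle is free all round.
- rack: Fixed plywood rack: two open-fronted bays side by side under a clear plastic roof, 242 mm wide, 160 deep; roof underside 125 mm, top 129 mm above the table. No floor: trays stand on the table. Origin: on the table, middle of the open front; x: straight into the bays, z up. Bays 106 mm wide inside, centred at y = +58 and -58 mm; walls 10 mm thick.
- tray_a: Open wooden tray that carries the round printing block, in either bay at the start, 85 mm (x) x 92 mm (y) x 34 mm high, walls and floor 5 mm, about 0.25 kg. Origin: centre of its underside; x: into the rack (the ring is on its -x side), z up.
- tray_a_ring (a point): Centre of the rigid steel ring on the front of that tray: it lies level, 28 mm above the table, 66.5 mm in front of the tray's centre; 32 mm clear inside diameter, wire 6 mm thick. At the start it is 8 to 30 mm inside the rack's open front, under the roof. Axes as the tray.
- tray_b: The other tray, of the same kind with the same ring, carrying the block with the tall knob. Stays where it is. Origin: centre of its underside.
- block_round: Flat round wooden printing block, 66 mm across, 36 mm high, about 0.11 kg, loose in tray_a. Origin: centre of its underside.
- block_knob: Wooden printing block with an upright knob, 68 x 57 x 70 mm, loose in tray_b. Origin: centre of its underside.
- tumbler: Bystander: steel tumbler 69 mm across, 95 mm high. Origin: centre of its underside.
- jar_white: Bystander: white jar 60 mm across, 74 mm high. Origin: centre of its underside.
- block_strip: Bystander: narrow wooden printing block 30 x 119 x 36 mm. Origin: centre of its underside.
- ink_roller: Bystander: hand roller 93 x 166 x 32 mm. Origin: centre of its underside.

How it is judged (in metres and radians):
On the way, in this order (a step that is already met when the one before it is completed fails the run):
1. the hook has been lifted off its rest (z of hook in the frame of rest above 0.1 m and contact force between the fingers and hook above 1 N), for 0.2 s.
2. the hook's bent end is down through the ring of the round block's tray while that tray still stands in the rack (horizontal distance between hook_tip and tray_a_ring below 0.016 m and z of hook_tip in the frame of tray_a_ring below -0.006 m and x of tray_a in the frame of rack above 0.05 m), for 0.1 s.
3. the tray is out of the rack, the hook still in its ring (x of tray_a in the frame of rack below -0.047 m and horizontal distance between hook_tip and tray_a_ring below 0.02 m and z of hook_tip in the frame of tray_a_ring below 0 m), for 0.1 s.
At the end, for the whole second after the job is handed in: The round block's tray stands flat on the table, its centre 47 mm or more before the rack's open front, its block flat in it; the hook lies home in both saddles (handle centre within 18 mm along, 6 mm across, 4 mm in height; 0.1 rad), bent end down and in front; all at rest (x of tray_a in the frame of rack below -0.047 m and angle between each of tray_a, block_round's own z axis and vertical below 0.1 rad and height (world z) of tray_a below 0.006 m and linear speed of each of tray_a, hook below 0.02 m/s and horizontal distance between block_round and tray_a below 0.025 m and z of block_round in the frame of tray_a below 0.01 m and x of hook in the frame of rest between -0.018 and 0.018 m and y of hook in the frame of rest between -0.006 and 0.006 m and z of hook in the frame of rest between 0.079 and 0.087 m and x of hook_tip in the frame of rest above 0.09 m and angle between the x axis of hook and the x axis of rest, either way round below 0.1 rad and angle between hook's own z axis and vertical below 0.2 rad); the robot touches nothing.
It fails at once if the gripper or arm touches a tray or the round block (contact force between any of the fingers, the arm and tray_a above 1.5 N or contact force between any of the fingers, the arm and tray_b above 1.5 N or contact force between the fingers and block_round above 1.5 N).
It fails at once if the other tray or its block is shifted by more than 15 mm (distance of tray_b from where it was at the start of the episode above 0.015 m or distance of block_knob from where it was at the start of the episode above 0.02 m).
It fails at once if a bystander is shifted by more than 30 mm (distance of any of tumbler, jar_white, block_strip, ink_roller from where it was at the start of the episode above 0.03 m).
It also fails if it takes over 54 s, if anything falls off the work surface, if the arm or the gripper's body presses on something with over 40 N, if the wrist force passes 120 N, or if a joint passes its speed limit or range.

### The arm

A 7-joint arm with a two-finger parallel gripper is mounted at the origin on a cart in front of the work surface, level with it; the furniture and walls round the work are solid. World frame = base frame: x ahead of the robot, y to its left, z up, the work surface at z = 0. Lengths are in mm, angles in rad, forces in N, time in s.
With the tool pointing down it reaches from about 400 to 875 mm from the base axis. Payload 4.4 kg.
Tool frame: the origin (TCP) lies on the centre line of the jaws, within the pads' length; the fingertips stand 11 mm ahead of it and the grasp point (between the pads) lies 8 mm behind it (ctrl.tips_ahead is the distance from the TCP to the fingertips, in mm); z points along the fingers, y is the line along which they close (so a half turn about z gives the same grasp; the last joint's range is limited). The gripper opens to 85 mm and grips with 20 to 120 N. Pads are 22 mm wide; open, the fingers measure 114 mm over their backs; the gripper's body (76 mm by 85 mm) begins 54 mm behind the grasp point. The pads swing forward as they close: fully open they stand 13 mm farther back than shut.
Start: joints at [1.112, 0.628, 0.038, 1.517, -0.027, 0.996, -0.02], TCP at [248.833, -600.5, 242.313] pointing down, gripper open.
Joint ranges: [-3.06, 3.06], [-0.37, 2.12], [-1.25, 1.32], [0.18, 2.47], [-1.1, 4.24], [0.23, 1.98], [-2.94, 2.94]. Speed limits (rad/s): [2.57, 2.57, 3.14, 3.14, 3.14, 3.14, 3.14].

### API

Orientations are given as [roll, pitch, yaw] about the fixed x, y, z axes, in that order (R = Rz(yaw) Ry(pitch) Rx(roll)).
In Python, from cell import ctrl, eyes, job gives the robot as it stands. The module is installed in compiled form; this text tells all that it offers.
- The arm moves only by the tool carry_out, never from a script. Its argument "moves" is a list of rows, each an object of numbers: "tx", "ty", "tz": the shift along the tool's x, y, z as a fraction of full scale; "twist": the turn about the tool's z as a fraction of full scale; "fingers": the opening, from 0 (shut) to 1 (fully open). In form: [{"tx": .., "ty": .., "tz": .., "twist": .., "fingers": ..}, ...]. A call has 1 to 12 rows; each row shifts and turns the commanded pose from where the row before left it, along the tool's axes as they then stand; what a row does not reach is not made up. Full scale, the value 1, is 0.3 m for a shift and pi rad for a turn. A row lasts 1/8 s, in which the tool goes at most 62.5 mm and 10.7 degrees, less where a joint would pass 70% of its speed; a pose out of reach is approached as far as the arm can. A call with a number of a shift or a turn outside -1 to 1 is refused whole. A call with a gripper value outside its range is refused whole. The fingers move at their own pace and stop on an object; the grip force is fixed at half the most. Time passes only in rows, so rows that do not move let the fingers close. It gives the time, the measured TCP pose, the force, the opening and the grip force at its end, in the units of the state.
- ctrl.read_state(): the state, without advancing time (a new reading comes with each control period).
- eyes.get_image(name): name is "side" or "top"; returns a dict with "color" (384x512x3 uint8, blue, green, red), "fovy" (degrees; the focal length in pixels is half the picture's height over the tangent of half this angle, whatever the lens; pixels are square), "cx", "cy" (the principal point, pixels), "world_from_camera" (4x4, takes a point from camera to world coordinates). Camera axes: x right, y up, looking along -z (the intrinsics and any distortion apply to the point x, -y, -z); pixel columns grow to the right and rows downward; lengths in mm; the calibration is good to about 2 mm. A picture is of the moment at which its call begins. There is no depth.
- job.finish_job(): hands the job in; it is judged then, once.
The state is a dict: "clock": time; "qpos": joint angles; "qd": joint speeds; "tau": joint torques, N m; "eef_pos": TCP position; "tool_rot": TCP orientation; "force": force on the tool from outside, world axes, zero at the start; "torque": the same for the moment, N m; "width": finger opening in mm; "gripper_force": force on a finger pad.
Only numpy, scipy, OpenCV 4.12 (cv2) and the standard library are available. Lean on these libraries where they do the work, as an engineer would, in place of code of your own. Each camera call takes 0.05 s, during which the arm holds its last target. There are 200 camera calls.

## Working session

There is one attempt and no reset: what is moved stays moved. The work goes in short steps, Python scripts to look and compute and a tool call to move; the robot and the scene stay as the last step left them, time stands still between calls to the robot, and variables do not carry over. Pictures are saved under pics/ and viewed, at most 13 in all, crops included, and the job is handed in when it is done.

Besides the shell and the picture viewer there is one more tool, called after "Emit:" as name(argument=value, ...) on one line, values as JSON. carry_out: Moves the arm, as the interface text tells. Its arguments: {"type":"object","properties":{"moves":{"type":"array","items":{"type":"object","properties":{"tx":{"type":"number","minimum":-1,"maximum":1},"ty":{"type":"number","minimum":-1,"maximum":1},"tz":{"type":"number","minimum":-1,"maximum":1},"twist":{"type":"number","minimum":-1,"maximum":1},"fingers":{"type":"number"}}}}},"required":["moves"]}

```bash
mkdir -p pics
python3 - <<'E'
from cell import ctrl, eyes
import cv2,numpy as np
s=ctrl.read_state();print({k:np.round(v,3).tolist() for k,v in s.items()})
for n in("top","side"):
    i=eyes.get_image(n);cv2.imwrite(f"pics/{n}0.png",i["color"])
    print(n,{k:v for k,v in i.items() if k!="color"})
E
```

```text
{'clock': 0.0, 'qpos': [1.112, 0.629, 0.038, 1.518, -0.027, 0.996, -0.02], 'qd': [-0.0, 0.001, 0.001, 0.001, 0.0, -0.002, -0.0], 'tau': [0.002, -56.341, 1.227, -19.344, 0.011, 0.01, 0.0], 'eef_pos': [248.588, -599.917, 241.365], 'tool_rot': [-3.14, 0.0, 0.393], 'force': [0.01, -0.362, 1.082], 'torque': [-0.027, -0.009, 0.054], 'gripper_force': 0.0, 'width': 85.074}
top {'fovy': 54.865327529390285, 'cx': 253.16979294603823, 'cy': 196.38337394629306, 'world_from_camera': array([[-9.26855436e-03,  9.95763995e-01, -9.14776519e-02,
         4.10126274e+02],
       [-9.99917383e-01, -8.41452821e-03,  9.71717544e-03,
         2.91476415e+02],
       [ 8.90627215e-03,  9.15601584e-02,  9.95759718e-01,
         1.21334762e+03],
       [ 0.00000000e+00,  0.00000000e+00,  0.00000000e+00,
         1.00000000e+00]])}
side {'fovy': 48.703131539748476, 'cx': 258.44103286268717, 'cy': 190.78415168327416, 'world_from_camera': array([[ 6.94749016e-01,  4.17184742e-01, -5.85901610e-01,
        -2.26871916e+02],
       [-7.19248388e-01,  4.00299013e-01, -5.67840169e-01,
        -4.41953668e+02],
       [-2.35841794e-03,  8.15915187e-01,  5.78166798e-01,
         8.02787540e+02],
       [ 0.00000000e+00,  0.00000000e+00,  0.00000000e+00,
         1.00000000e+00]])}
```

View pics/top0.png

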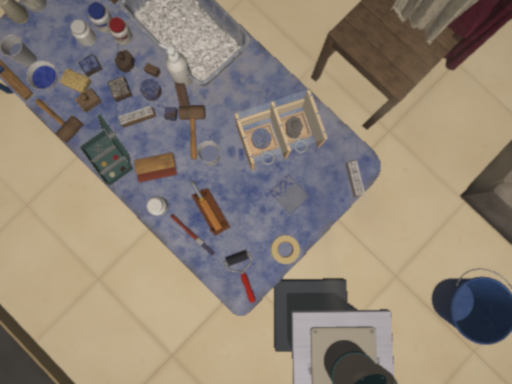

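View pics/side0.png

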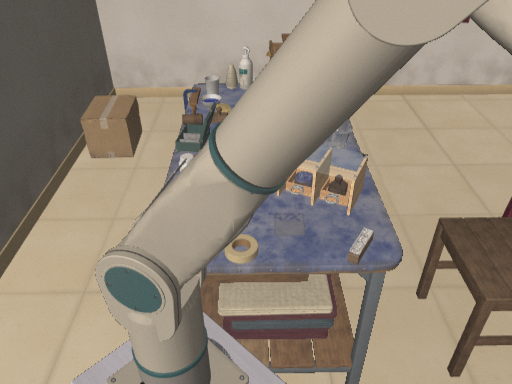

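The top view shows the rack at about (280,130), the hook on its rest at about (210,210), and the roller near (240,270). The arm hides the hook in the side view. I'll zoom in on the top view.

```bash
cat > h.py <<'E'
import cv2,numpy as np
from cell import ctrl,eyes
def ray(i,u,v):
    f=i["color"].shape[0]/2/np.tan(np.radians(i["fovy"]/2));T=i["world_from_camera"]
    return T[:3,3],T[:3,:3]@np.array([(u-i["cx"])/f,-(v-i["cy"])/f,-1])
def onz(i,u,v,z):
    o,d=ray(i,u,v);return o+d*(z-o[2])/d[2]
def pix(i,p):
    f=i["color"].shape[0]/2/np.tan(np.radians(i["fovy"]/2));T=i["world_from_camera"]
    c=T[:3,:3].T@(np.asarray(p,float)-T[:3,3]);return i["cx"]-f*c[0]/c[2],i["cy"]+f*c[1]/c[2]
def crop(i,x0,y0,w,h,k,name):
    cv2.imwrite(name,cv2.resize(i["color"][y0:y0+h,x0:x0+w],None,fx=k,fy=k,interpolation=cv2.INTER_CUBIC))
E
python3 - <<'E'
from h import *
i=eyes.get_image("top");crop(i,180,85,160,120,5,"pics/rack1.png");crop(i,180,170,100,75,8,"pics/hook1.png")
E
```

```text
(no output)
```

View pics/rack1.png

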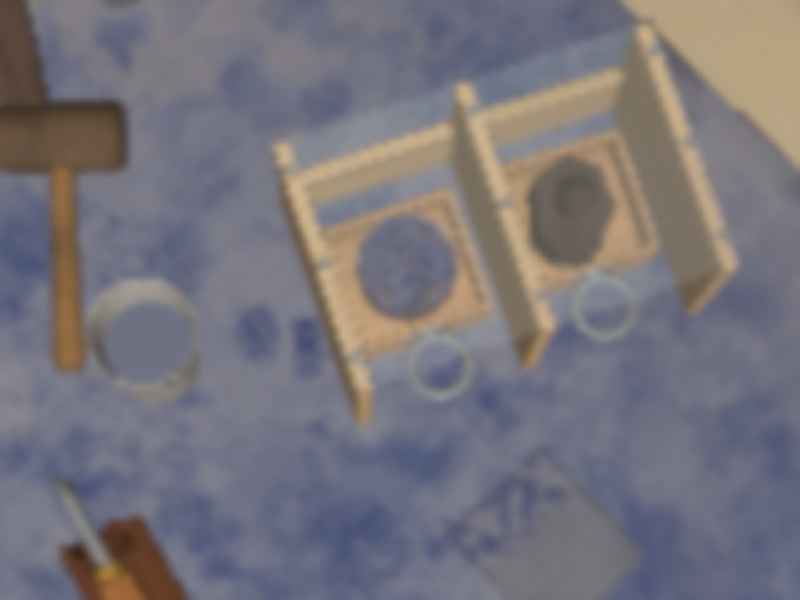

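View pics/hook1.png

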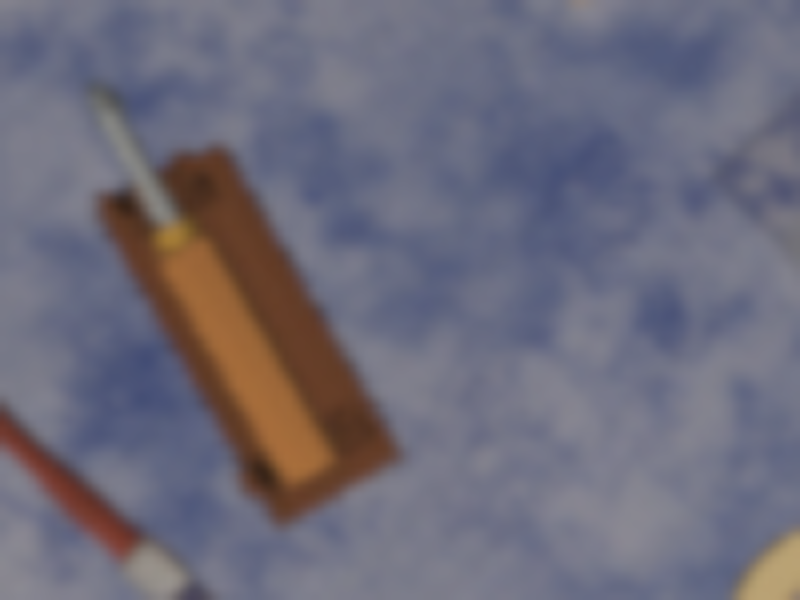

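The round block, a patterned disc at about (261,138), is in the left bay, with its ring at about (268,158). The knob tray is in the right bay. The hook handle is centred at about (211,215) and its bent end is at about (192,181). Next I'll measure these in world coordinates.

Run:
```python
from h import *
i=eyes.get_image("top");np.set_printoptions(precision=1,suppress=True)
P=lambda x,y,z:onz(i,180+x/5-.4,85+y/5-.4,z)
print("ring",P(441,365,31),"ringb",P(604,305,31))
print("block",P(407,266,41))
b=[P(*c,129) for c in((283,150),(465,90),(645,28))];f=[P(*c,129) for c in((366,382),(548,322),(734,262))]
print("back",*b,"front",*f)
for a,c in zip(b,f):print(np.degrees(np.arctan2(*(a-c)[1::-1])),np.linalg.norm(a-c))
d=f[2]-f[0];print("front dir",np.degrees(np.arctan2(d[1],d[0]))+90,np.linalg.norm(d))
Pb=[P(*c,0) for c in((362,420),(528,365),(692,312))];print("front bottom",*Pb)
d=Pb[2]-Pb[0];print(np.degrees(np.arctan2(d[1],d[0]))+90,np.linalg.norm(d))
hsv=cv2.cvtColor(i["color"],cv2.COLOR_BGR2HSV)[190:245,180:240]
m=cv2.inRange(hsv,(5,120,150),(25,255,255));n,l,st,c=cv2.connectedComponentsWithStats(m)
k=1+st[1:,4].argmax();print("area",st[k])
ys,xs=np.where(l==k);r=cv2.minAreaRect(np.c_[xs,ys].astype(np.float32))
bx=[onz(i,180+x,190+y,94) for x,y in cv2.boxPoints(r)];print("handle",*bx,"c",np.mean(bx,0))
H=lambda x,y,z:onz(i,180+x/8-.4,170+y/8-.4,z)
print("corners94",*[H(*c,94) for c in((160,252),(205,237),(288,487),(335,462))],"tip",H(98,90,87),"shaft root",H(175,222,87))
bc=[H(*c,8) for c in((100,200),(398,455),(283,522))];print("base",*bc)
```

```text
ring [644.6 231.3  31. ] ringb [683.4 124.7  31. ]
block [707.7 253.   41. ]
back [756.9 329.6 129. ] [793.3 219.7 129. ] [831.2 110.1 129. ] front [615.3 281.  129. ] [650.7 172.1 129. ] [686.4  60.  129. ]
18.934112156225837 149.68050799570966
18.436301487676285 150.257802922588
19.063012711304502 153.19514692057905
front dir 17.83787728550351 232.15211378632523
front bottom [614.2 282.7   0. ] [650.3 171.8   0. ] [685.4  61.5   0. ]
17.859096697874165 232.31975902755607
area [ 20   8  20  32 167]
handle [504.9 446.7  94. ] [512.7 433.   94. ] [420.4 380.5  94. ] [412.7 394.1  94. ] c [462.7 413.6  94. ]
corners94 [500.  443.1  94. ] [505.5 426.1  94. ] [410.8 394.6  94. ] [420.1 376.9  94. ] tip [563. 468.  87.] shaft root [512.  438.4  87. ]
base [528.4 479.3   8. ] [423.4 358.    8. ] [396.8 404.6   8. ]
```

Emit:
carry_out(moves=[{"tx": 0.137, "ty": -0.105, "fingers": 1}, {"tx": 0.137, "ty": -0.105, "fingers": 1}, {"tx": 0.137, "ty": -0.105, "fingers": 1}, {"tx": 0.137, "ty": -0.105, "fingers": 1}, {"tx": 0.137, "ty": -0.105, "fingers": 1}, {"tx": 0.137, "ty": -0.105, "fingers": 1}, {"tx": 0.137, "ty": -0.105, "fingers": 1}, {"tx": 0.137, "ty": -0.105, "fingers": 1}, {"tx": 0.137, "ty": -0.105, "fingers": 1}, {"tx": 0.137, "ty": -0.105, "fingers": 1}, {"tx": 0.137, "ty": -0.105, "fingers": 1}, {"tx": 0.137, "ty": -0.105, "fingers": 1}])

```text
validation failed for argument at $.mo...
```

```bash
cat >> h.py <<'E'
def go(x,y,z,yaw=None):
    "tool-axis shifts (full-scale units) from the measured pose to a target; yaw in degrees"
    s=ctrl.read_state();p=s["eef_pos"];a=s["tool_rot"][2];d=np.array([x,y,z])-p
    t=np.array([d[0]*np.cos(a)+d[1]*np.sin(a),d[0]*np.sin(a)-d[1]*np.cos(a),-d[2]])/300
    print("clk %.2f"%s["clock"],"pos",np.round(p,1),"rot",np.round(s["tool_rot"],3),"F",np.round(s["force"],1),"w %.1f g %.1f"%(s["width"],s["gripper_force"]))
    print("t",np.round(t,4),"twist",0 if yaw is None else round(-(yaw-np.degrees(a))/180,4))
E
python3 - <<'E'
from h import *
go(473.5,418,200,29.4)
t=eyes.get_image("top");s=eyes.get_image("side")
print("tape",onz(t,285,250,0),onz(t,285,250,20),"side pix of it",pix(s,onz(t,285,250,0)),pix(s,onz(t,285,250,20)))
crop(s,150,100,260,195,3,"pics/side1.png")
E
```

```text
clk 0.20 pos [ 248.7 -600.2  241.7] rot [-3.14  -0.     0.393] F [-0.8 -0.2 -0.4] w 85.1 g 0.0
t [ 1.9913 -2.8486  0.1391] twist -0.0383
tape [345.55285745 177.70242251   0.        ] [346.61724189 179.57779591  20.        ] side pix of it (np.float64(241.45551414372915), np.float64(252.73723607733757)) (np.float64(241.06459204389614), np.float64(246.76492194690084))
```

View pics/side1.png

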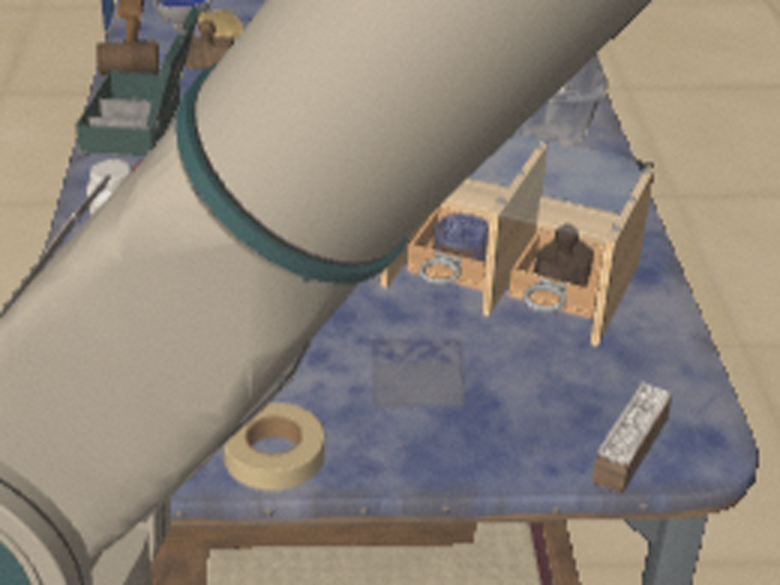

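Side view: the tape roll (crop about (275,445)) is low, about 20 mm, and both rings can be seen in the bays. The move call was rejected, so I'll give every field in each row.

Emit:
carry_out(moves=[{"tx": 0.137, "ty": -0.105, "tz": 0, "twist": 0, "fingers": 1}, {"tx": 0.137, "ty": -0.105, "tz": 0, "twist": 0, "fingers": 1}, {"tx": 0.137, "ty": -0.105, "tz": 0, "twist": 0, "fingers": 1}, {"tx": 0.137, "ty": -0.105, "tz": 0, "twist": 0, "fingers": 1}, {"tx": 0.137, "ty": -0.105, "tz": 0, "twist": 0, "fingers": 1}, {"tx": 0.137, "ty": -0.105, "tz": 0, "twist": 0, "fingers": 1}, {"tx": 0.137, "ty": -0.105, "tz": 0, "twist": 0, "fingers": 1}, {"tx": 0.137, "ty": -0.105, "tz": 0, "twist": 0, "fingers": 1}, {"tx": 0.137, "ty": -0.105, "tz": 0, "twist": 0, "fingers": 1}, {"tx": 0.137, "ty": -0.105, "tz": 0, "twist": 0, "fingers": 1}, {"tx": 0.137, "ty": -0.105, "tz": 0, "twist": 0, "fingers": 1}, {"tx": 0.137, "ty": -0.105, "tz": 0, "twist": 0, "fingers": 1}])

```text
clock: 1.8
eef_pos: [560.6, -61.1, 242.5]
tool_rot: [3.141, -0.0, 0.393]
force: [1.5, -0.1, 0.3]
width: 85.4
gripper_force: 0.0
```

Emit:
carry_out(moves=[{"tx": 0.034, "ty": -0.158, "tz": 0, "twist": 0, "fingers": 1}, {"tx": 0.034, "ty": -0.158, "tz": 0, "twist": 0, "fingers": 1}, {"tx": 0.034, "ty": -0.158, "tz": 0, "twist": 0, "fingers": 1}, {"tx": 0.034, "ty": -0.158, "tz": 0, "twist": 0, "fingers": 1}, {"tx": 0.034, "ty": -0.158, "tz": 0, "twist": 0, "fingers": 1}, {"tx": 0.034, "ty": -0.158, "tz": 0, "twist": 0, "fingers": 1}, {"tx": 0.034, "ty": -0.158, "tz": 0, "twist": 0, "fingers": 1}, {"tx": 0.034, "ty": -0.158, "tz": 0, "twist": 0, "fingers": 1}, {"tx": 0.034, "ty": -0.158, "tz": 0, "twist": 0, "fingers": 1}, {"tx": 0.034, "ty": -0.158, "tz": 0, "twist": 0, "fingers": 1}, {"tx": 0, "ty": 0, "tz": 0, "twist": -0.038, "fingers": 1}, {"tx": 0, "ty": 0, "tz": 0, "twist": 0, "fingers": 1}])

```text
clock: 3.3
eef_pos: [472.4, 414.6, 242.0]
tool_rot: [3.141, 0.001, 0.512]
force: [-0.0, -0.8, -0.8]
width: 85.7
gripper_force: 0.0
```

Run:
```python
from h import *
go(473.5,418,75,29.4)
s=eyes.get_image("side")
for n,p in dict(c=(460.5,411,94),f=(504,435.5,94),r=(417,386.4,94),tip=(565,470,83)).items():print(n,np.round(pix(s,p)))
crop(s,90,120,200,150,4,"pics/side2.png")
```

```text
clk 3.30 pos [472.4 414.6 242. ] rot [3.141e+00 1.000e-03 5.120e-01] F [-0.  -0.8 -0.8] w 85.7 g 0.0
t [ 0.0089 -0.0081  0.5567] twist -0.0004
c [215. 174.]
f [220. 166.]
r [209. 183.]
tip [227. 158.]
```

View pics/side2.png

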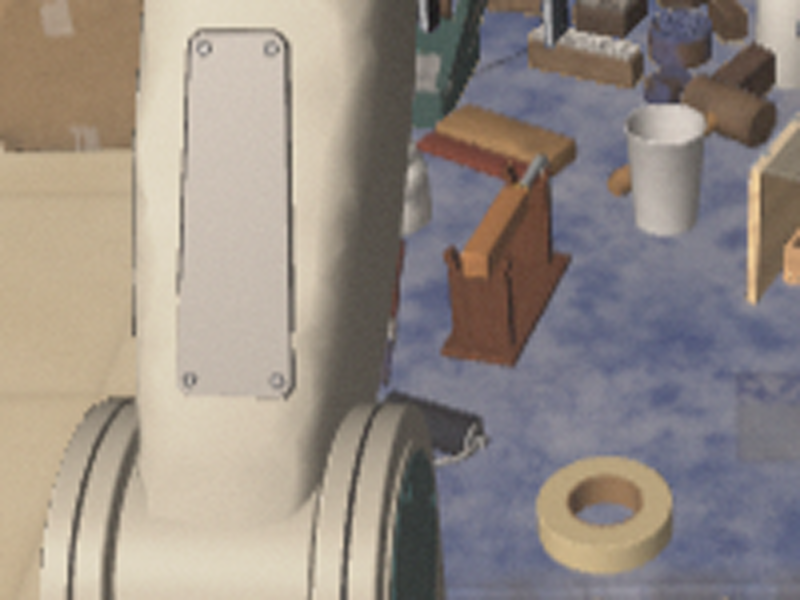

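The side view shows the handle's top edge at (209,183)–(221,166), which matches my predicted pixels. I'll descend and grip.

Emit:
carry_out(moves=[{"tx": 0.009, "ty": -0.008, "tz": 0.12, "twist": 0, "fingers": 1}, {"tx": 0, "ty": 0, "tz": 0.14, "twist": 0, "fingers": 1}, {"tx": 0, "ty": 0, "tz": 0.14, "twist": 0, "fingers": 1}, {"tx": 0, "ty": 0, "tz": 0.1, "twist": 0, "fingers": 1}, {"tx": 0, "ty": 0, "tz": 0.057, "twist": 0, "fingers": 1}, {"tx": 0, "ty": 0, "tz": 0, "twist": 0, "fingers": 1}])

```text
clock: 4.1
eef_pos: [473.8, 416.9, 74.5]
tool_rot: [3.141, 0.002, 0.51]
force: [-0.2, 0.5, 0.2]
width: 85.4
gripper_force: 0.0
```

Emit:
carry_out(moves=[{"tx": 0, "ty": 0, "tz": 0, "twist": 0, "fingers": 0.3}, {"tx": 0, "ty": 0, "tz": 0, "twist": 0, "fingers": 0.3}, {"tx": 0, "ty": 0, "tz": 0, "twist": 0, "fingers": 0.3}, {"tx": 0, "ty": 0, "tz": 0, "twist": 0, "fingers": 0}, {"tx": 0, "ty": 0, "tz": 0, "twist": 0, "fingers": 0}, {"tx": 0, "ty": 0, "tz": 0, "twist": 0, "fingers": 0}, {"tx": 0, "ty": 0, "tz": 0, "twist": 0, "fingers": 0}, {"tx": 0, "ty": 0, "tz": 0, "twist": 0, "fingers": 0}])

```text
clock: 5.1
eef_pos: [474.2, 418.2, 76.1]
tool_rot: [-3.141, -0.001, 0.512]
force: [-0.0, -1.4, 5.0]
width: 21.0
gripper_force: 59.4
```

Emit:
carry_out(moves=[{"tx": 0, "ty": 0, "tz": -0.06, "twist": 0, "fingers": 0}, {"tx": 0, "ty": 0, "tz": -0.1, "twist": 0, "fingers": 0}, {"tx": 0, "ty": 0, "tz": -0.1, "twist": 0, "fingers": 0}, {"tx": 0, "ty": 0, "tz": -0.06, "twist": 0, "fingers": 0}, {"tx": 0, "ty": 0, "tz": 0, "twist": 0.03, "fingers": 0}, {"tx": 0, "ty": 0, "tz": 0, "twist": 0.031, "fingers": 0}, {"tx": 0, "ty": 0, "tz": 0, "twist": 0, "fingers": 0}])

```text
clock: 5.98
eef_pos: [473.5, 417.7, 171.2]
tool_rot: [3.141, 0.0, 0.322]
force: [0.4, -0.5, -1.8]
width: 21.2
gripper_force: 58.7
```

Run:
```python
from h import *
go(497.5,182.6,170,18.3)
t=eyes.get_image("top");crop(t,150,140,120,90,6,"pics/top2.png")
p=ctrl.read_state()["eef_pos"];d=np.array([.949,.314,0])
print("tip pred px",pix(t,p+d*109+[0,0,8]))
```

```text
clk 5.97 pos [473.5 417.7 171.2] rot [3.141 0.    0.322] F [ 0.4 -0.5 -1.8] w 21.2 g 58.7
t [-0.1717  0.7687  0.0041] twist 0.0007
tip pred px (np.float64(192.47784276772478), np.float64(171.54275585072233))
```

View pics/top2.png

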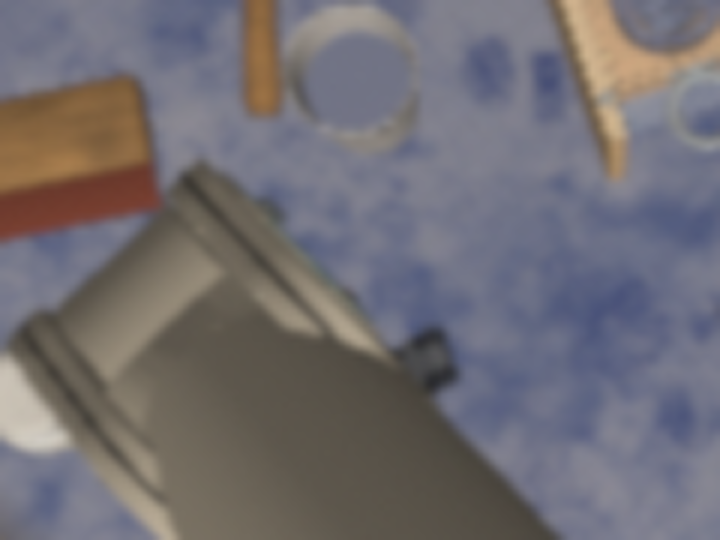

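The top view is hidden by the forearm, and the tip can't be seen. I'll carry on to the spot in front of the bay and check there from the side.

Emit:
carry_out(moves=[{"tx": -0.034, "ty": 0.154, "tz": 0, "twist": 0, "fingers": 0}, {"tx": -0.034, "ty": 0.154, "tz": 0, "twist": 0, "fingers": 0}, {"tx": -0.034, "ty": 0.154, "tz": 0, "twist": 0, "fingers": 0}, {"tx": -0.034, "ty": 0.154, "tz": 0, "twist": 0, "fingers": 0}, {"tx": -0.035, "ty": 0.153, "tz": 0, "twist": 0, "fingers": 0}, {"tx": 0, "ty": 0, "tz": 0.1, "twist": 0, "fingers": 0}, {"tx": 0, "ty": 0, "tz": 0.1, "twist": 0, "fingers": 0}, {"tx": 0, "ty": 0, "tz": 0.057, "twist": 0, "fingers": 0}, {"tx": 0, "ty": 0, "tz": 0, "twist": 0, "fingers": 0}])

```text
clock: 7.15
eef_pos: [496.9, 182.3, 93.0]
tool_rot: [3.142, 0.003, 0.322]
force: [1.2, 0.4, -0.6]
width: 21.2
gripper_force: 58.9
```

Run:
```python
from h import *
go(545,198.3,93,18.3)
s=eyes.get_image("side");t=eyes.get_image("top");d=np.array([.949,.314,0])
p=ctrl.read_state()["eef_pos"]
print("side tip pred",pix(s,p+d*105+[0,0,-47]),"bend top",pix(s,p+d*105+[0,0,8]),"ring",pix(s,(644.6,231.3,28)))
print("top  bend pred",pix(t,p+d*109+[0,0,8]))
a=cv2.resize(s["color"][130:230,240:340],None,fx=4,fy=4,interpolation=2);b=cv2.resize(t["color"][120:220,220:320],None,fx=4,fy=4,interpolation=2)
cv2.imwrite("pics/both3.png",np.hstack([a,b]))
```

```text
clk 7.15 pos [496.9 182.3  93. ] rot [3.142e+00 3.000e-03 3.220e-01] F [ 1.2  0.4 -0.6] w 21.2 g 58.9
t [1.69e-01 3.00e-04 1.00e-04] twist 0.0008
side tip pred (np.float64(291.7524297748909), np.float64(193.69496390888875)) bend top (np.float64(292.5484787504592), np.float64(178.67825057905046)) ring (np.float64(297.36954180380184), np.float64(190.49731059523307))
top  bend pred (np.float64(273.79351447120615), np.float64(166.92812462440006))
```

View pics/both3.png

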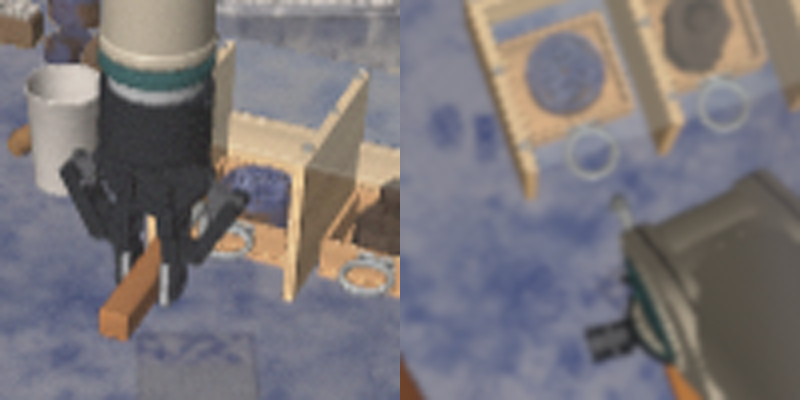

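In the top view the bend shows at about (274,169.5), roughly 4 mm short of my prediction, with the ring at (268.2,158.2). I'll go in about 4 mm farther and check before lowering.

Emit:
carry_out(moves=[{"tx": 0.06, "ty": 0, "tz": 0, "twist": 0, "fingers": 0}, {"tx": 0.06, "ty": 0, "tz": 0, "twist": 0, "fingers": 0}, {"tx": 0.06, "ty": 0, "tz": 0, "twist": 0, "fingers": 0}, {"tx": 0, "ty": 0, "tz": 0, "twist": 0, "fingers": 0}])

```text
clock: 7.75
eef_pos: [550.7, 200.4, 95.3]
tool_rot: [-3.141, -0.003, 0.321]
force: [0.1, 0.1, -1.2]
width: 21.4
gripper_force: 58.9
```

Run:
```python
from h import *
go(545,198.3,63,18.3)
t=eyes.get_image("top");d=np.array([.949,.314,0]);p=ctrl.read_state()["eef_pos"]
q=lambda x:np.round((np.array(x)-(250,140)+.5)*14,0)
print("ideal bend-end px in crop (ring+4.5 at z105.5)",q(pix(t,(644.6,231.3,105.5)+d*4.5)),"centre",q(pix(t,(644.6,231.3,105.5))),"ring",q(pix(t,(644.6,231.3,28))))
crop(t,250,140,40,40,14,"pics/top4.png")
```

```text
clk 7.75 pos [550.7 200.4  95.3] rot [-3.141e+00 -3.000e-03  3.210e-01] F [ 0.1  0.1 -1.2] w 21.4 g 58.9
t [-0.0204  0.0007  0.1076] twist 0.0004
ideal bend-end px in crop (ring+4.5 at z105.5) [266. 167.] centre [273. 186.] ring [256. 256.]
```

View pics/top4.png

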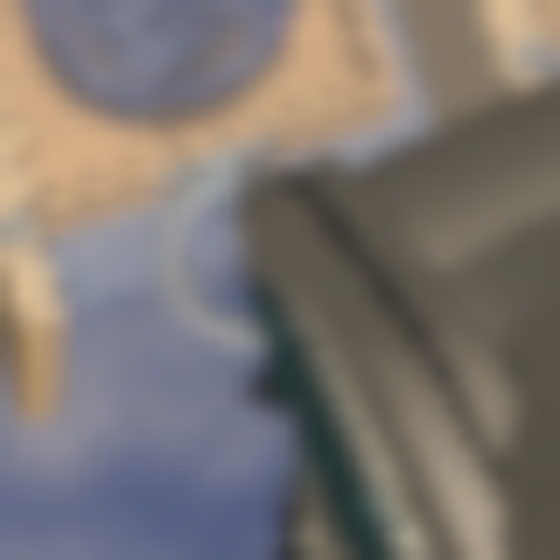

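The bend is hidden behind the wrist. By dead reckoning the tip is 2–6 mm past the ring's centre, so I'll back off 4 mm and lower slowly while watching the force.

Emit:
carry_out(moves=[{"tx": -0.013, "ty": 0, "tz": 0.02, "twist": 0, "fingers": 0}, {"tx": 0, "ty": 0, "tz": 0.025, "twist": 0, "fingers": 0}, {"tx": 0, "ty": 0, "tz": 0.025, "twist": 0, "fingers": 0}, {"tx": 0, "ty": 0, "tz": 0, "twist": 0, "fingers": 0}])

```text
clock: 8.3
eef_pos: [544.6, 198.2, 72.2]
tool_rot: [3.141, 0.002, 0.321]
force: [-0.0, -0.4, -0.9]
width: 20.9
gripper_force: 58.9
```

Emit:
carry_out(moves=[{"tx": 0, "ty": 0, "tz": 0.02, "twist": 0, "fingers": 0}, {"tx": 0, "ty": 0, "tz": 0.02, "twist": 0, "fingers": 0}, {"tx": 0, "ty": 0, "tz": 0, "twist": 0, "fingers": 0}, {"tx": 0, "ty": 0, "tz": 0, "twist": 0, "fingers": 0}, {"tx": -0.03, "ty": 0, "tz": 0, "twist": 0, "fingers": 0}, {"tx": -0.03, "ty": 0, "tz": 0, "twist": 0, "fingers": 0}, {"tx": -0.03, "ty": 0, "tz": 0, "twist": 0, "fingers": 0}])

```text
clock: 9.18
eef_pos: [519.4, 190.0, 61.4]
tool_rot: [-3.142, -0.001, 0.321]
force: [2.1, 0.4, -1.0]
width: 20.8
gripper_force: 58.8
```

Run:
```python
from h import *
go(545-123*.949,198.3-123*.314,60,18.3)
t=eyes.get_image("top");s=eyes.get_image("side")
a=cv2.resize(s["color"][130:230,240:340],None,fx=4,fy=4,interpolation=2);b=cv2.resize(t["color"][100:200,220:320],None,fx=4,fy=4,interpolation=2)
cv2.imwrite("pics/both5.png",np.hstack([a,b]))
```

```text
clk 9.18 pos [519.4 190.   61.4] rot [-3.142e+00 -1.000e-03  3.210e-01] F [ 2.1  0.4 -1. ] w 20.8 g 58.8
t [-3.202e-01  1.000e-04  4.500e-03] twist 0.0004
```

View pics/both5.png

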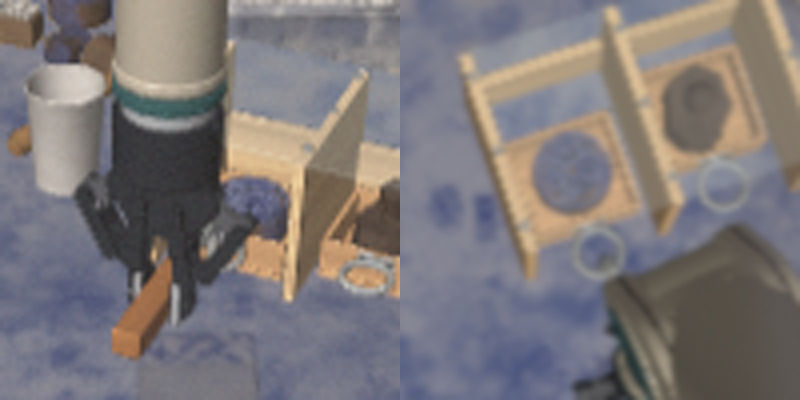

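The hook is in the ring and the tray has come about 14 mm; in the top view the ring is at about (270,162). I'll pull another 122 mm or so.

Emit:
carry_out(moves=[{"tx": -0.03, "ty": 0, "tz": 0, "twist": 0, "fingers": 0}, {"tx": -0.04, "ty": 0, "tz": 0, "twist": 0, "fingers": 0}, {"tx": -0.04, "ty": 0, "tz": 0, "twist": 0, "fingers": 0}, {"tx": -0.04, "ty": 0, "tz": 0, "twist": 0, "fingers": 0}, {"tx": -0.04, "ty": 0, "tz": 0, "twist": 0, "fingers": 0}, {"tx": -0.04, "ty": 0, "tz": 0, "twist": 0, "fingers": 0}, {"tx": -0.04, "ty": 0, "tz": 0, "twist": 0, "fingers": 0}, {"tx": -0.04, "ty": 0, "tz": 0, "twist": 0, "fingers": 0}, {"tx": -0.04, "ty": 0, "tz": 0, "twist": 0, "fingers": 0}, {"tx": -0.035, "ty": 0, "tz": 0, "twist": 0, "fingers": 0}, {"tx": -0.02, "ty": 0, "tz": 0, "twist": 0, "fingers": 0}, {"tx": 0, "ty": 0, "tz": 0, "twist": 0, "fingers": 0}])

```text
clock: 10.78
eef_pos: [403.5, 151.1, 61.0]
tool_rot: [-3.141, 0.008, 0.322]
force: [1.1, -0.2, -0.5]
width: 21.1
gripper_force: 59.0
```

Run:
```python
from h import *
go(400,150,110,18.3)
t=eyes.get_image("top");s=eyes.get_image("side")
d=np.array([.95,.312,0]);e=np.array([-.312,.95,0]);O=np.array([650.5,172,0])
pts=[O+d*(-57)+e*58+a*42.5*d+b*46*e+[0,0,34] for a,b in((1,1),(1,-1),(-1,-1),(-1,1))]
print("tray corner pred (crop)",[np.round(((np.array(pix(t,p))-(220,100)+.5)*4)+(400,0)).tolist() for p in pts])
a=cv2.resize(s["color"][130:230,220:320],None,fx=4,fy=4,interpolation=2);b=cv2.resize(t["color"][100:200,220:320],None,fx=4,fy=4,interpolation=2)
cv2.imwrite("pics/both6.png",np.hstack([a,b]))
```

```text
clk 10.78 pos [403.5 151.1  61. ] rot [-3.141  0.008  0.322] F [ 1.1 -0.2 -0.5] w 21.1 g 59.0
t [-1.230e-02 -1.000e-04 -1.635e-01] twist 0.0007
tray corner pred (crop) [[551.0, 281.0], [658.0, 245.0], [693.0, 344.0], [585.0, 381.0]]
```

View pics/both6.png

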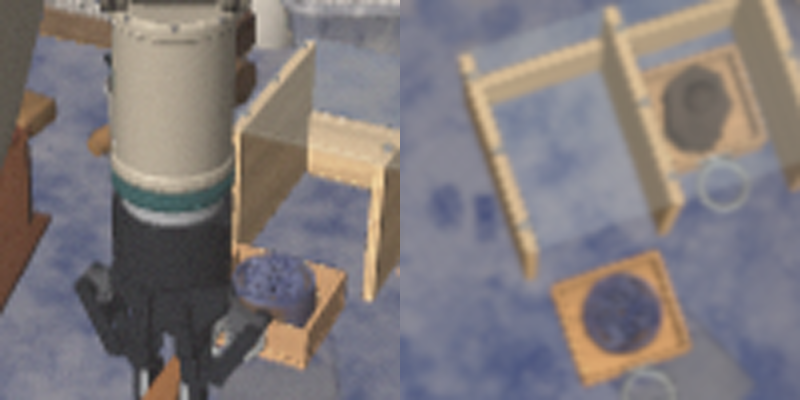

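The tray is clear of the rack; its corners match the prediction for x ≈ −60 and the block is seated. I'll centre the tip in the ring and lift out.

Emit:
carry_out(moves=[{"tx": 0.015, "ty": 0, "tz": 0, "twist": 0, "fingers": 0}, {"tx": 0.015, "ty": 0, "tz": 0, "twist": 0, "fingers": 0}, {"tx": 0, "ty": 0, "tz": -0.03, "twist": 0, "fingers": 0}, {"tx": 0, "ty": 0, "tz": -0.06, "twist": 0, "fingers": 0}, {"tx": 0, "ty": 0, "tz": -0.09, "twist": 0, "fingers": 0}, {"tx": 0, "ty": 0, "tz": -0.1, "twist": 0, "fingers": 0}, {"tx": 0, "ty": 0, "tz": -0.1, "twist": 0, "fingers": 0}, {"tx": 0, "ty": 0, "tz": 0, "twist": -0.03, "fingers": 0}, {"tx": 0, "ty": 0, "tz": 0, "twist": -0.031, "fingers": 0}, {"tx": 0, "ty": 0, "tz": 0, "twist": 0, "fingers": 0}])

```text
clock: 12.12
eef_pos: [413.6, 154.7, 175.4]
tool_rot: [-3.141, 0.006, 0.511]
force: [-0.4, -0.1, -1.1]
width: 21.3
gripper_force: 58.8
```

Run:
```python
from h import *
go(474.2,418,171,29.3)
```

```text
clk 12.12 pos [413.6 154.7 175.4] rot [-3.141  0.006  0.511] F [-0.4 -0.1 -1.1] w 21.3 g 58.8
t [ 0.6054 -0.6668  0.0147] twist -0.0001
```

Emit:
carry_out(moves=[{"tx": 0.101, "ty": -0.111, "tz": 0, "twist": 0, "fingers": 0}, {"tx": 0.101, "ty": -0.111, "tz": 0, "twist": 0, "fingers": 0}, {"tx": 0.101, "ty": -0.111, "tz": 0, "twist": 0, "fingers": 0}, {"tx": 0.101, "ty": -0.111, "tz": 0, "twist": 0, "fingers": 0}, {"tx": 0.101, "ty": -0.111, "tz": 0, "twist": 0, "fingers": 0}, {"tx": 0.1, "ty": -0.111, "tz": 0, "twist": 0, "fingers": 0}, {"tx": 0, "ty": 0, "tz": 0, "twist": 0, "fingers": 0}, {"tx": 0, "ty": 0, "tz": 0, "twist": 0, "fingers": 0}])

```text
clock: 13.12
eef_pos: [473.7, 416.9, 173.6]
tool_rot: [3.141, 0.008, 0.511]
force: [0.1, -0.5, -1.8]
width: 21.0
gripper_force: 58.9
```

Run:
```python
from h import *
go(474.2,418,78,29.3)
```

```text
clk 13.12 pos [473.7 416.9 173.6] rot [3.141 0.008 0.511] F [ 0.1 -0.5 -1.8] w 21.0 g 58.9
t [ 0.0033 -0.0022  0.3187] twist -0.0
```

Emit:
carry_out(moves=[{"tx": 0.002, "ty": -0.002, "tz": 0.08, "twist": 0, "fingers": 0}, {"tx": 0, "ty": 0, "tz": 0.08, "twist": 0, "fingers": 0}, {"tx": 0, "ty": 0, "tz": 0.06, "twist": 0, "fingers": 0}, {"tx": 0, "ty": 0, "tz": 0.04, "twist": 0, "fingers": 0}, {"tx": 0, "ty": 0, "tz": 0.03, "twist": 0, "fingers": 0}, {"tx": 0, "ty": 0, "tz": 0.02, "twist": 0, "fingers": 0}, {"tx": 0, "ty": 0, "tz": 0.007, "twist": 0, "fingers": 0}, {"tx": 0, "ty": 0, "tz": 0, "twist": 0, "fingers": 0}])

```text
clock: 14.12
eef_pos: [474.0, 418.8, 79.3]
tool_rot: [-3.141, 0.005, 0.512]
force: [-0.6, -0.3, -1.0]
width: 21.3
gripper_force: 59.0
```

Emit:
carry_out(moves=[{"tx": 0, "ty": 0, "tz": 0.007, "twist": 0, "fingers": 0}, {"tx": 0, "ty": 0, "tz": 0.004, "twist": 0, "fingers": 0}, {"tx": 0, "ty": 0, "tz": 0, "twist": 0, "fingers": 0}])

```text
clock: 14.5
eef_pos: [474.1, 418.8, 76.3]
tool_rot: [-3.141, 0.005, 0.512]
force: [-0.2, -0.9, 2.3]
width: 20.9
gripper_force: 59.6
```

Contact is just being felt at the home height. I'll release the handle and go up.

Emit:
carry_out(moves=[{"tx": 0, "ty": 0, "tz": 0, "twist": 0, "fingers": 0.4}, {"tx": 0, "ty": 0, "tz": 0, "twist": 0, "fingers": 0.7}, {"tx": 0, "ty": 0, "tz": 0, "twist": 0, "fingers": 1}, {"tx": 0, "ty": 0, "tz": 0, "twist": 0, "fingers": 1}, {"tx": 0, "ty": 0, "tz": 0, "twist": 0, "fingers": 1}, {"tx": 0, "ty": 0, "tz": -0.05, "twist": 0, "fingers": 1}, {"tx": 0, "ty": 0, "tz": -0.15, "twist": 0, "fingers": 1}, {"tx": 0, "ty": 0, "tz": -0.18, "twist": 0, "fingers": 1}, {"tx": 0, "ty": 0.15, "tz": -0.1, "twist": 0, "fingers": 1}, {"tx": 0, "ty": 0.18, "tz": 0, "twist": 0, "fingers": 1}, {"tx": 0, "ty": 0.18, "tz": 0, "twist": 0, "fingers": 1}, {"tx": 0, "ty": 0.18, "tz": 0, "twist": 0, "fingers": 1}])

```text
clock: 16.0
eef_pos: [577.1, 237.1, 221.1]
tool_rot: [-3.141, 0.004, 0.512]
force: [1.1, 0.6, -0.7]
width: 85.5
gripper_force: 0.0
```

Emit:
carry_out(moves=[{"tx": 0, "ty": 0.18, "tz": 0, "twist": 0, "fingers": 1}, {"tx": 0, "ty": 0.18, "tz": 0, "twist": 0, "fingers": 1}, {"tx": 0, "ty": 0.18, "tz": 0, "twist": 0, "fingers": 1}, {"tx": 0, "ty": 0.18, "tz": 0, "twist": 0, "fingers": 1}, {"tx": 0, "ty": 0, "tz": 0, "twist": 0, "fingers": 1}, {"tx": 0, "ty": 0, "tz": 0, "twist": 0, "fingers": 1}])

```text
clock: 16.75
eef_pos: [681.8, 50.7, 220.1]
tool_rot: [-3.14, 0.005, 0.512]
force: [-0.2, 0.2, 0.9]
width: 85.5
gripper_force: 0.0
```

Run:
```python
from h import *
go(474,418,200)
t=eyes.get_image("top");crop(t,180,105,140,140,4,"pics/final.png")
i=t;hsv=cv2.cvtColor(i["color"],cv2.COLOR_BGR2HSV)[190:245,180:240]
m=cv2.inRange(hsv,(5,120,150),(25,255,255));n,l,st,c=cv2.connectedComponentsWithStats(m)
k=1+st[1:,4].argmax();ys,xs=np.where(l==k);r=cv2.minAreaRect(np.c_[xs,ys].astype(np.float32))
print(st[k],[np.round(onz(i,180+x,190+y,94),1) for x,y in cv2.boxPoints(r)])
```

```text
clk 16.75 pos [681.8  50.7 220.1] rot [-3.14   0.005  0.512] F [-0.2  0.2  0.9] w 85.5 g 0.0
t [-0.0041 -1.4066  0.067 ] twist 0
[ 20   8  21  32 181] [array([505.1, 446.4,  94. ]), array([513.2, 432. ,  94. ]), array([421.2, 379.7,  94. ]), array([413.2, 394. ,  94. ])]
```

View pics/final.png

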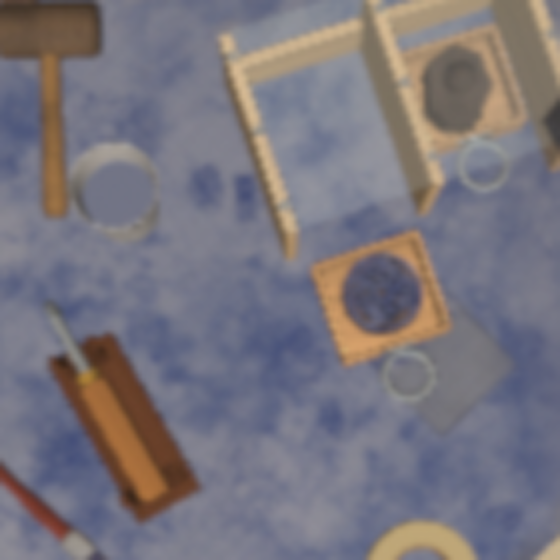

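The hook is back in its saddles within 1 mm of its start (handle at crop (125,440), tip at (52,305)). The tray with its block stands clear in front of the rack at (380,297).

```bash
python3 -c "
from cell import job
print(job.finish_job())"
```

```text
the job is handed in; nothing more can be done
None
```

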